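Hang the module on the spring balancer

ROBOT

A 6-joint arm with a two-finger parallel gripper is mounted at the origin on the work surface. World frame = base frame: x ahead of the robot, y to its left, z up, the work surface at z = 0. Lengths are in m, angles in rad, forces in N, time in s.
With the tool pointing down it reaches from about 0.375 to 0.9 m from the base axis. Payload 3.1 kg.
Tool frame: the origin (TCP) lies at the centre of the arm's flange, where the gripper is bolted on; the fingertips stand 173 mm ahead of it and the grasp point (between the pads) lies 155 mm ahead of it; z points along the fingers, y is the line along which they close (so a half turn about z gives the same grasp; the last joint's range is limited). The gripper opens to 85 mm and grips with 20 to 120 N. Pads are 22 mm wide; open, the fingers measure 114 mm over their backs; the gripper's body (76 mm by 85 mm) begins 54 mm behind the grasp point. The pads swing forward as they close: fully open they stand 13 mm farther back than shut.
Start: joints at [-1.417, 0.527, 1.433, -0, 1.181, -0.178], TCP at [0.204, -0.591, 0.405] pointing down, gripper open.
Joint ranges: [-3.08, 3.08], [-0.75, 2.2], [0.22, 2.44], [-1.43, 4.57], [0, 2.65], [-2.85, 2.85]. Speed limits (rad/s): [2.79, 2.79, 3.14, 3.14, 3.14, 3.14].

INTERFACE

Orientations are given as a unit quaternion [x, y, z, w].
In Python, from station import * gives the robot as it stands.
- The arm moves only by the shell command python3 -m jog 'ROWS' [OPENING] [FORCE]. ROWS is a JSON object of lists of equal length, an entry for each row: "linear": the shift along the world's x, y, z in mm, a list of three; "turn": the turn about the world's z in units of 5 degrees (1.0 is 5 degrees). A call has 1 to 12 rows; each row shifts and turns the commanded pose from where the row before left it; what a row does not reach is not made up. A row lasts 1/8 s, in which the tool goes at most 62.5 mm and 10.7 degrees, less where a joint would pass 70% of its speed; a pose out of reach is approached as far as the arm can. A call is refused whole if a number of a shift passes 62.5 or a number of a turn 1, either way. A call with a gripper value outside its range is refused whole. OPENING is the opening, from 0 (shut) to 1 (fully open), set as the call begins (- or left out, the last holds). The fingers move at their own pace and stop on an object; FORCE is the grip in N (left out, the last holds). Time passes only in rows, so rows that do not move let the fingers close. It gives the time, the measured TCP pose, the force, the opening and the grip force at its end, in the units of the state.
- sense(): the state, without advancing time (a new reading comes with each control period).
- snapshot(name): name is "scene" or "top" or "wrist"; returns the picture (420x560x3 uint8, red, green, blue); there is no depth.
- get_calibration(name): a dict with "fx", "fy", "cx", "cy" (pixels), "world_to_cam" (4x4, takes a point from world to camera coordinates). Camera axes: x right, y down, z forward; pixel columns grow to the right and rows downward; lengths in m; the calibration is good to about 2 mm. The wrist camera is an equidistant fisheye: a pixel r from the principal point sees the ray r / f radians off the axis. A picture is of the moment at which its call begins: read the wrist's pose just before it. get_calibration takes no time and is no camera call; for the wrist camera it gives the pose at the moment of the call.
- sign_off(): hands the job in; it is judged then, once.
The state is a dict: "t": time; "q": joint angles; "qd": joint speeds; "tau": joint torques, N m; "tcp_pos": TCP position; "tool_rot": TCP orientation; "force": force on the tool from outside, world axes, zero at the start; "ft_torque": the same for the moment, N m; "finger_gap": opening from 0.0 (shut) to 1.0 (fully open); "gripper_force": force on a finger pad.
Only numpy, scipy, OpenCV 4.12 (cv2) and the standard library are available. Lean on these libraries where they do the work, as an engineer would, in place of code of your own. Each camera call takes 0.05 s, during which the arm holds its last target. There are 200 camera calls.

TASK

Take hold of the red knob of the spring balancer, pull its yellow hook down, slide it along the linear axis so that it goes through the window of the orange eye on the connector module, and let the spring lift the module out of its nest all the way up, so that it hangs free from the hook when you let go. Keep hold on the way up so that the hook never snaps back, handle the module gently and only with the hook (do not ram or press hard on its eye, do not touch it with the fingers), and leave the other things on the bench where they are.

Things in the scene. Friction and masses are not known exactly. Their poses are not given: they have to be found in the camera images.
- axis: Linear axis fixed to the bench: base 100 x 440 x 12 mm with an aluminium rail, about 40 mm high. Origin: centre of its underside; own y runs along the rail, own x away from the robot. On it slides a trolley with an upright column 30 x 40 mm over own x = 0, topped by a spring reel, 380 mm high in all. An arm on the column reaches 160 mm to own -x; knob and hook are at its end.
- trolley (a joint): Place of the trolley along own y of the axis, m, 0 in the middle, -0.12 to 0.12. It needs 2.5 N to slide, stays where it is left, and always starts on the own -y side of the module.
- pull (a joint): How far the hook is pulled down, m: 0 at the top stop (where it starts), at most 0.13. A lightly damped spring draws it up: empty, about 8.5 N at the top, rising by 25 N per metre to about 12 N at the bottom; let go, it flies up fast. It easily lifts the module to the top stop.
- handle (a point): Centre of the red mushroom knob on the arm's end, to be gripped from above: round upright head 34 mm across and 26 mm high on a 22 mm neck 14 mm long, above the arm's end plate (30 x 50 x 20 mm). The knob does not turn on the arm. 281 mm above the bench at the top stop; moves with trolley and pull.
- hook: Yellow J-shaped hook below the knob, 10 mm thick in own x. Origin: middle of the throat, on the upper face of the flat prong, exactly 106 mm straight below point handle. Axes parallel to those of axis. The prong's underside is 9 mm below the origin. The upright shank is at own y -23.5 to -13.5 mm.
- hook_tip (a point): Upper end of the hook's open tip, which points to own +y of the hook. The tip stands 6 mm above the prong's upper face and fills own y +13.5 to +21.5 mm of the hook; the prong ends there too. Point: centre of that top face.
- nest: Grey nest plate fixed to the bench, 104 x 84 mm, floor 8 mm above the bench, with rims 12 mm high around a pocket 76 x 56 mm. Origin: centre of its underside. It stands so that the hook, sliding along the axis, passes over its middle within some 6 mm.
- module: Connector module, black base with clear cover, 70 (own x) x 50 (own y) x 45 mm, about 0.3 kg, standing loose in the nest, its own y along the axis's y within 0.13 rad. Origin: centre of its underside. It carries an upright orange eye over its middle.
- module_top (a point): Centre of the module's cover top, 45 mm above its origin. Here a stem 14 mm wide carries the orange eye, a flat frame 52 mm wide (module x), 34 high, 8 thick: top bar 8 mm high, window 40 wide and 20 high, lower bar 6. The stem is set stiffly at a height not in the readings: the eye's top is 36 to 76 mm above this point. Feel it by resting the hook's underside on the bar; 25 N is too much.
- button_box: Grey box 50 x 50 x 30 mm with a green push button, loose. Origin: centre of its underside. Bystander.
- plug: Round metal plug, 28 mm across, 56 mm high, standing loose. Origin: centre of its underside. Bystander.
- screw_tray: Small open blue tray 50 x 70 x 25 mm, loose. Origin: centre of its underside. Bystander.
There are look-alikes about, which are no part of the job. Of the things that look like the nest, take the one that is nearest to the robot's base at the start. There is more than one size of the module; the one meant has the size given above.

How it is judged:
On the way, in this order (a step that is already met when the one before it is completed fails the run):
1. the hook is pulled down at least 40 mm (value of joint pull above 0.04 m), for 0.1 s.
2. the held-down hook carries the module, lifted at least 10 mm above its nest floor, by its eye (z of module in the frame of nest above 0.018 m and contact force between hook and module above 1 N and contact force between module and nest below 0.2 N and value of joint pull above 0.015 m), for 0.1 s.
At the end, for the whole second after the job is handed in: The hook is back at its top stop (within 6 mm) with the module hanging from it by its eye: over 40 mm clear of the nest floor, upright within 0.3 rad, within 30 mm (seen from above) of the hook's throat, practically at rest (under 60 mm/s), released by the robot (value of joint pull below 0.006 m and z of module in the frame of nest above 0.05 m and contact force between hook and module above 1 N and horizontal distance between module and hook below 0.03 m and angle between module's own z axis and vertical below 0.3 rad and linear speed of module below 0.06 m/s); the robot touches nothing.
It fails at once if the hook presses on the module or its eye with more than 25 N (contact force between hook and module above 25 N).
It fails at once if the hook snaps up (faster than 0.3 m/s) (velocity of joint pull below -0.3 m/s).
It fails at once if the robot touches the module with its fingers or arm (contact force between any of the arm, the fingers and module above 0.5 N).
It fails at once if a bystander (button box, plug or screw tray) is moved more than 20 mm (distance of any of button_box, plug, screw_tray from where it was at the start of the episode above 0.02 m).
It also fails if it takes over 56 s, if anything falls off the work surface, if the arm or the gripper's body presses on something with over 40 N, if the wrist force passes 120 N, or if a joint passes its speed limit or range.

## Working session

There is one attempt and no reset: what is moved stays moved. The work goes in short steps, Python scripts to look and compute and a shell command to move; the robot and the scene stay as the last step left them, time stands still between calls to the robot, and variables do not carry over. Pictures are saved under pics/ and viewed, at most 10 in all, crops included, and the job is handed in when it is done.

```bash
mkdir -p pics; ls; python3 - <<'E'
from station import *
import cv2,numpy as np
for n in ("scene","top"):
    im=snapshot(n); cv2.imwrite(f"pics/{n}0.png",im[:,:,::-1])
    c=get_calibration(n); print(n,c["fx"],c["fy"],c["cx"],c["cy"],np.round(c["world_to_cam"],3).tolist())
s=sense();print(s["t"],s["tcp_pos"],s["tool_rot"],s["force"])
E
```

```text
pics
scene 431.6520727136009 431.6520727136009 279.74023887887364 213.01351316931164 [[-0.791, 0.611, 0.021, 0.438], [0.4, 0.543, -0.738, -0.126], [-0.462, -0.576, -0.674, 1.532], [0.0, 0.0, 0.0, 1.0]]
top 453.88399502533895 453.88399502533895 275.48356769071705 209.69496862370022 [[-0.015, -1.0, 0.013, 0.039], [-0.989, 0.013, -0.146, 0.579], [0.146, -0.015, -0.989, 1.319], [0.0, 0.0, 0.0, 1.0]]
0.1 [ 0.20415319 -0.59037557  0.40382467] [ 9.86187026e-01  1.65632592e-01  5.11391770e-06 -9.96665544e-04] [-0.03834891  0.40929724  0.35522078]
```

View pics/scene0.png

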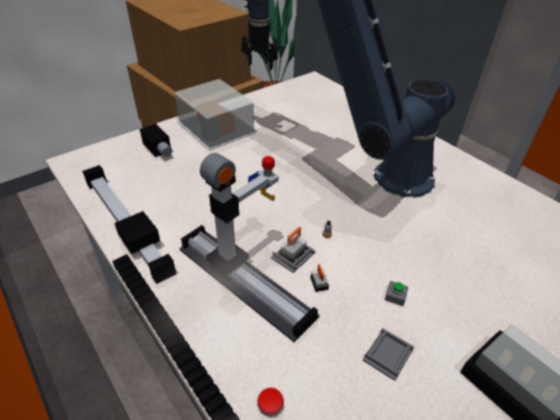

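View pics/top0.png

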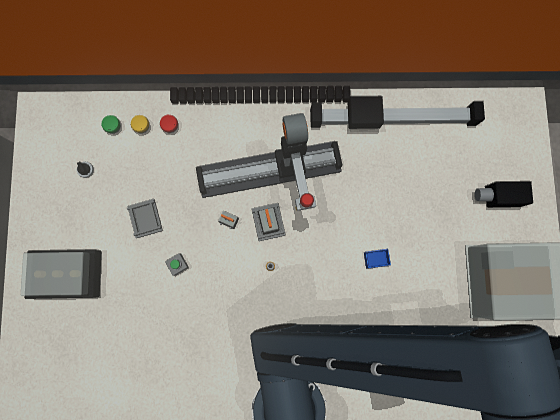

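The scene view shows the knob at (268,162), the nest with module and orange eye at (294,245), a small look-alike module at (320,277) and an empty nest at (390,352). In the top view they are the knob at (307,200), nest and module at (268,220), small module at (228,219), empty nest at (145,218), and a red bench button at (169,124) that could be taken for the knob. I take the knob at (307,200) and the nest and module at (268,220), and check them in a close crop.

```bash
cat > h.py <<'E'
import numpy as np,cv2
from station import *
def ray(n,u,v,c=None):
    c=c or get_calibration(n);T=np.array(c["world_to_cam"]);R=T[:3,:3]
    d=np.array([(u-c["cx"])/c["fx"],(v-c["cy"])/c["fy"],1.0])
    if n=="wrist":
        r=np.hypot(d[0],d[1]);d=np.array([d[0]/r*np.sin(r),d[1]/r*np.sin(r),np.cos(r)]) if r>0 else d
    return -R.T@T[:3,3],R.T@d
def onplane(n,u,v,z,c=None):
    o,d=ray(n,u,v,c);return o+d*(z-o[2])/d[2]
def cross(a,b):
    (o1,d1),(o2,d2)=a,b
    A=np.c_[d1,-d2];s=np.linalg.lstsq(A,o2-o1,rcond=None)[0]
    p,q=o1+d1*s[0],o2+d2*s[1];return (p+q)/2,np.linalg.norm(p-q)
def blob(im,h0,h1,box,smin=150,vmin=60):
    x0,y0,x1,y1=box;hsv=cv2.cvtColor(im,cv2.COLOR_RGB2HSV).astype(int)
    h=hsv[...,0];h=np.where(h>170,h-180,h)
    m=((h>=h0)&(h<=h1)&(hsv[...,1]>smin)&(hsv[...,2]>vmin)).astype(np.uint8)
    k=np.zeros_like(m);k[y0:y1,x0:x1]=m[y0:y1,x0:x1]
    n,l,st,ce=cv2.connectedComponentsWithStats(k)
    i=1+np.argmax(st[1:,4]);return ce[i],st[i],(l==i).astype(np.uint8)
E
python3 - <<'E'
from h import *
t=cv2.imread("pics/top0.png")[:,:,::-1].copy();s=cv2.imread("pics/scene0.png")[:,:,::-1].copy()
kt=blob(t,-8,4,(290,185,325,215));ks=blob(s,-8,4,(255,150,280,175))
print("knob",kt[:2],ks[:2],cross(ray("top",*kt[0]),ray("scene",*ks[0])),onplane("top",*kt[0],.285))
et=blob(t,2,18,(255,200,285,235));es=blob(s,2,18,(280,222,308,250))
print("eye",et[:2],es[:2],cross(ray("top",*et[0]),ray("scene",*es[0])))
print("eye rect",cv2.minAreaRect(cv2.findNonZero(et[2])))
a=cv2.resize(t[130:250,190:350],None,fx=4.9,fy=4.9,interpolation=2)
b=cv2.resize(s[140:300,180:340],None,fx=3.6,fy=3.6,interpolation=2)[:,:]
cv2.imwrite("pics/crop1.png",a[:,:,::-1]);cv2.imwrite("pics/crop2.png",b[:,:,::-1])
E
```

```text
knob (array([306.73109244, 199.34453782]), array([300, 194,  14,  13, 119], dtype=int32)) (array([267.95238095, 162.62698413]), array([263, 156,  11,  14, 126], dtype=int32)) (array([ 0.56779308, -0.0428942 ,  0.28106665]), np.float64(0.0031501756301414224)) [ 0.56828493 -0.04366034  0.285     ]
eye (array([268.06, 218.14]), array([265, 209,   7,  19,  50], dtype=int32)) (array([294.27272727, 232.24242424]), array([289, 228,  11,  10,  33], dtype=int32)) (array([0.54707634, 0.05298915, 0.09394354]), np.float64(0.0009668966386651651))
eye rect ((268.0000305175781, 218.0000457763672), (18.432706832885742, 2.425356149673462), 75.96376037597656)
```

View pics/crop1.png

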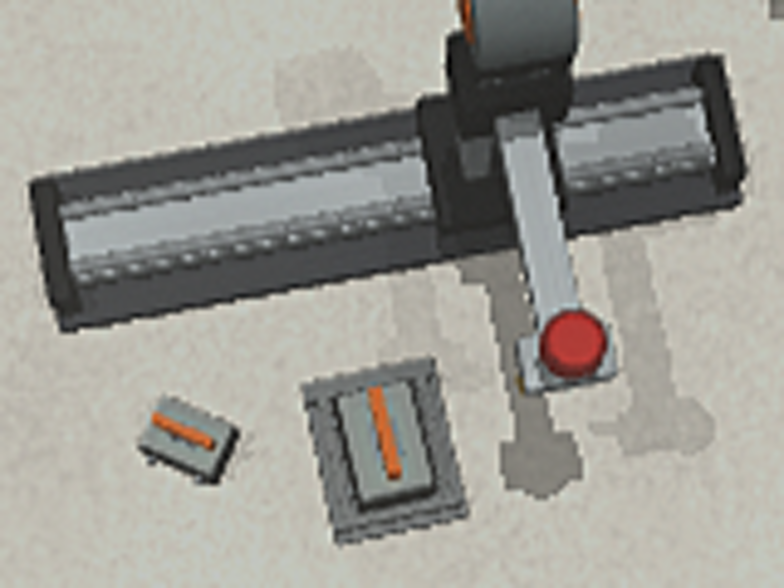

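View pics/crop2.png

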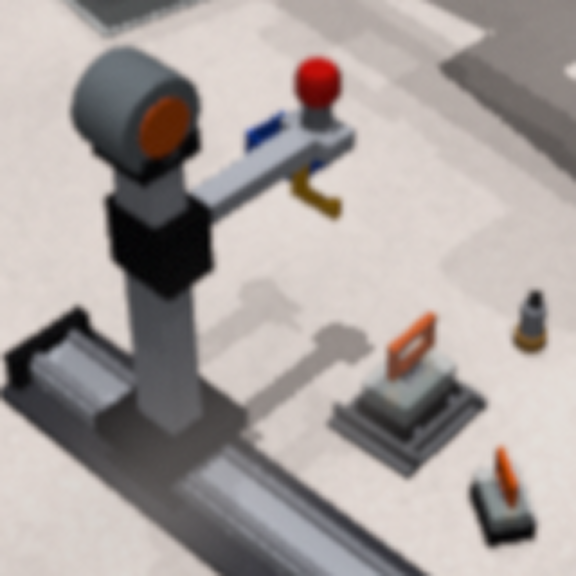

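The crop confirms the choice: the mushroom knob is on the arm's end, and the big module with its eye sits in the nest nearer the robot. The hook's tip points to world +y, towards the module. Now I'll work out the geometry.

```bash
python3 - <<'E'
from h import *
P=lambda x,y,z:onplane("top",190+x/4.9,130+y/4.9,z)
lf,rf,lb,rb=P(65,330,.006),P(742,203,.006),P(32,180,.012),P(722,57,.012)
for a,b in((lf,rf),(lb,rb)):
    d=(a-b);print("axis len",np.linalg.norm(d[:2]),"ang",np.degrees(np.arctan2(d[1],d[0])))
ac=(lf+rf+lb+rb)/4;print("axis c",ac)
n=np.mean([P(335,543,.0),P(468,517,.02),P(433,358,.02),P(305,385,.02)],0);print("nest",n)
for z in(.09,.11,.13):
    a,b=P(375,390,z),P(395,478,z);print("eye top",z,(a+b)/2,np.linalg.norm(a-b),np.degrees(np.arctan2(*(a-b)[1::-1])))
# scene eye top bar: ends of upper edge
S=lambda x,y:(180+x/3.6,140+y/3.6)
m=cross(ray("top",190+375/4.9,130+390/4.9),ray("scene",*S(391,346)));m2=cross(ray("top",190+395/4.9,130+478/4.9),ray("scene",*S(434,317)));print(m,m2)
k=np.array([.568,-.043])
d=(lf-rf+lb-rb)[:2];d/=np.linalg.norm(d);e=np.array([.547,.053])
print("dir",d,"along",(e-k)@d,"lat",(e-k)@np.array([-d[1],d[0]]))
E
python3 -m jog '{"linear":[[0,0,50],[0,40,50],[30,45,0],[30,45,0],[30,45,0],[30,45,0],[30,45,0],[30,45,0],[30,45,0],[30,45,0],[30,45,0],[30,45,0]],"turn":[0,0,-0.2,-0.2,-0.2,-0.2,-0.2,-0.2,-0.2,-0.2,-0.2,-0.2]}' 1 60
```

```text
axis len 0.43687464334165915 ang 100.09059843071587
axis len 0.4469308603768163 ang 99.72094712687273
axis c [0.71194664 0.04447455 0.009     ]
nest [0.54578199 0.0512959  0.015     ]
eye top 0.09 [0.54672066 0.05120236 0.09      ] 0.05351067665355336 11.946086849931257
eye top 0.11 [0.54416572 0.05119863 0.11      ] 0.0526865407285513 11.946086849931252
eye top 0.13 [0.54161078 0.05119491 0.13      ] 0.05186240480354935 11.946086849931215
(array([0.5711788 , 0.05738868, 0.09712883]), np.float64(0.00189052891606249)) (array([0.5198235 , 0.04651345, 0.08922122]), np.float64(0.0023380871786699248))
dir [-0.1719922   0.98509831] along 0.09818127407697365 lat 0.004175813767659906
t: 1.6
tcp_pos: [0.5048, -0.1, 0.5033]
tool_rot: [0.997, 0.079, -0.0, 0.0]
force: [0.3, -0.8, 0.1]
finger_gap: 0.998
gripper_force: 0.0
```

```bash
python3 -m jog '{"linear":[[30,28,0],[33,29,0],[0,0,0],[0,0,0]],"turn":[0,0,0,0]}'; python3 - <<'E'
from h import *
c=get_calibration("wrist");im=snapshot("wrist");cv2.imwrite("pics/w1.png",im[:,:,::-1])
k=blob(im,-8,5,(0,0,560,420),120,40);print(k[:2],onplane("wrist",*k[0],.291,c))
E
```

```text
t: 2.1
tcp_pos: [0.5668, -0.0446, 0.5029]
tool_rot: [0.997, 0.079, -0.001, -0.0]
force: [-0.8, -0.2, -0.2]
finger_gap: 0.999
gripper_force: 0.0
(array([276.64407502, 228.78772379]), array([ 251,  201,   52,   57, 2346], dtype=int32)) [ 0.57431914 -0.04226112  0.291     ]
```

View pics/w1.png

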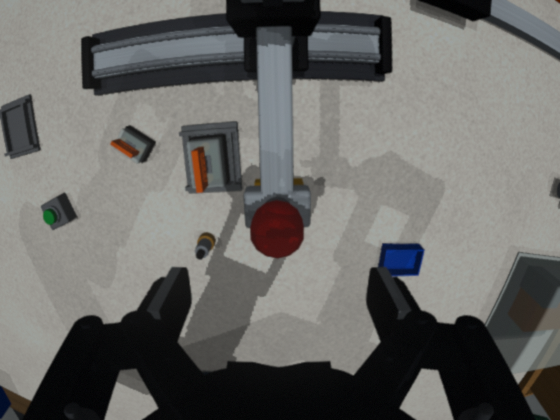

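The wrist view shows the knob at (277,229) centred between the open fingers, with the nest and eye to its left at (205,165). Descend and grip.

```bash
python3 -m jog '{"linear":[[4,1,-10],[0,0,-20],[0,0,-20],[0,0,-17],[0,0,0],[0,0,0]],"turn":[0,0,0,0,0,0]}' && python3 -m jog '{"linear":[[0,0,0],[0,0,0],[0,0,0],[0,0,0],[0,0,0],[0,0,0],[0,0,0],[0,0,0]],"turn":[0,0,0,0,0,0,0,0]}' 0 80
```

```text
t: 2.9
tcp_pos: [0.5713, -0.0441, 0.4369]
tool_rot: [0.997, 0.079, 0.0, 0.0]
force: [0.1, 0.5, 1.3]
finger_gap: 0.996
gripper_force: 0.0
t: 3.9
tcp_pos: [0.5712, -0.0435, 0.4374]
tool_rot: [0.997, 0.079, 0.0, -0.0]
force: [-1.2, 0.2, 5.5]
finger_gap: 0.363
gripper_force: 79.2
```

```bash
python3 -m jog '{"linear":[[-1.4,8,0],[-2.8,16,0],[-2.8,16,0],[-2.8,16,0],[-2.8,16,0],[-2.8,16,0],[-1.4,8,0],[0,0,0],[0,0,0]],"turn":[0,0,0,0,0,0,0,0,0]}'; python3 - <<'E'
from h import *
for n in("top","scene"):
    im=snapshot(n);globals()[n]=im
a=cv2.resize(top[170:250,210:330],None,fx=5,fy=5,interpolation=2);b=cv2.resize(scene[140:290,240:340],None,fx=4,fy=4,interpolation=2)
cv2.imwrite("pics/c3.png",np.hstack([a[:400,120:480],b[:400]])[:,:,::-1])
E
```

```text
t: 5.03
tcp_pos: [0.5541, 0.0531, 0.4373]
tool_rot: [0.997, 0.079, 0.0, -0.001]
force: [-2.4, 1.7, 6.9]
finger_gap: 0.374
gripper_force: 79.6
```

View pics/c3.png

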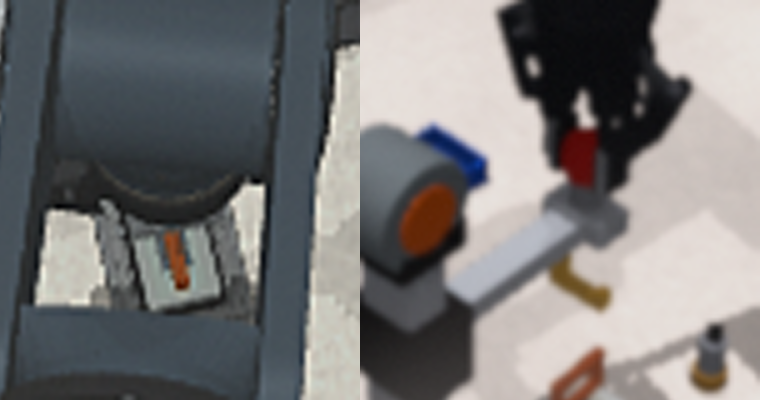

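The hook followed and sits over the eye. Now pull down, towards the felt contact; vision puts the eye top at about 0.093 m.

```bash
python3 -m jog '{"linear":[[0,0,-4],[0,0,-8],[0,0,-8],[0,0,-8],[0,0,-2],[0,0,0]],"turn":[0,0,0,0,0,0]}'; python3 -m jog '{"linear":[[0,0,-4],[0,0,-6],[0,0,-6],[0,0,-4],[0,0,0],[0,0,0]],"turn":[0,0,0,0,0,0]}'
```

```text
t: 5.88
tcp_pos: [0.5541, 0.053, 0.4076]
tool_rot: [0.997, 0.079, 0.0, -0.001]
force: [-3.4, 2.2, 9.2]
finger_gap: 0.368
gripper_force: 79.8
t: 6.62
tcp_pos: [0.5541, 0.053, 0.3878]
tool_rot: [0.997, 0.079, 0.0, -0.001]
force: [-2.6, 1.1, 9.5]
finger_gap: 0.37
gripper_force: 79.9
```

```bash
f(){ grep -E "tcp_pos|force: \["; }; python3 -m jog '{"linear":[[0,0,-2],[0,0,-2],[0,0,0]],"turn":[0,0,0]}'|f;  python3 -m jog '{"linear":[[0,0,-2],[0,0,-1],[0,0,0]],"turn":[0,0,0]}'|f;  python3 -m jog '{"linear":[[0,0,-1],[0,0,-1],[0,0,0]],"turn":[0,0,0]}'|f
```

```text
tcp_pos: [0.5541, 0.0531, 0.3837]
force: [-4.7, 2.0, 9.4]
tcp_pos: [0.5541, 0.053, 0.3808]
force: [-3.2, 1.5, 10.0]
tcp_pos: [0.5541, 0.053, 0.3788]
force: [-4.2, 1.6, 9.5]
```

```bash
f(){ grep -E "tcp_pos|force: \["; }; python3 -m jog '{"linear":[[0,0,-1],[0,0,-1],[0,0,0]],"turn":[0,0,0]}'|f;  python3 -m jog '{"linear":[[0,0,-1],[0,0,-1],[0,0,0]],"turn":[0,0,0]}'|f;  python3 -m jog '{"linear":[[0,0,-1],[0,0,-1],[0,0,0]],"turn":[0,0,0]}'|f
```

```text
tcp_pos: [0.5541, 0.053, 0.3768]
force: [-3.1, 1.1, 8.7]
tcp_pos: [0.5541, 0.0531, 0.3748]
force: [-3.1, 1.4, 9.9]
tcp_pos: [0.5541, 0.0531, 0.3728]
force: [-3.6, 2.6, 10.2]
```

```bash
f(){ grep -E "tcp_pos|force: \["; }; python3 -m jog '{"linear":[[0,0,-1],[0,0,0]],"turn":[0,0]}'|f;  python3 -m jog '{"linear":[[0,0,-1],[0,0,0]],"turn":[0,0]}'|f
```

```text
tcp_pos: [0.5541, 0.053, 0.3718]
force: [-3.2, 1.6, 9.7]
tcp_pos: [0.5541, 0.0531, 0.3708]
force: [-3.7, 1.7, 10.1]
```

```bash
f(){ grep -E "tcp_pos|force: \["; }; for i in 1; do python3 -m jog '{"linear":[[0,0,-1],[0,0,0]],"turn":[0,0]}'|f;  python3 -m jog '{"linear":[[0,0,-1],[0,0,0]],"turn":[0,0]}'|f; done
```

```text
tcp_pos: [0.5541, 0.053, 0.3698]
force: [-2.7, 2.5, 11.0]
tcp_pos: [0.5541, 0.0531, 0.3688]
force: [-3.1, 2.3, 10.8]
```

```bash
f(){ grep -E "tcp_pos|force: \["; }; python3 -m jog '{"linear":[[0,0,-1],[0,0,0]],"turn":[0,0]}'|f; python3 - <<'E'
from h import *
s=snapshot("scene");cv2.imwrite("pics/c4.png",cv2.resize(s[170:270,250:350],None,fx=6,fy=6,interpolation=2)[:,:,::-1])
E
```

```text
tcp_pos: [0.554, 0.0531, 0.3687]
force: [-4.8, 2.2, 13.9]
```

View pics/c4.png

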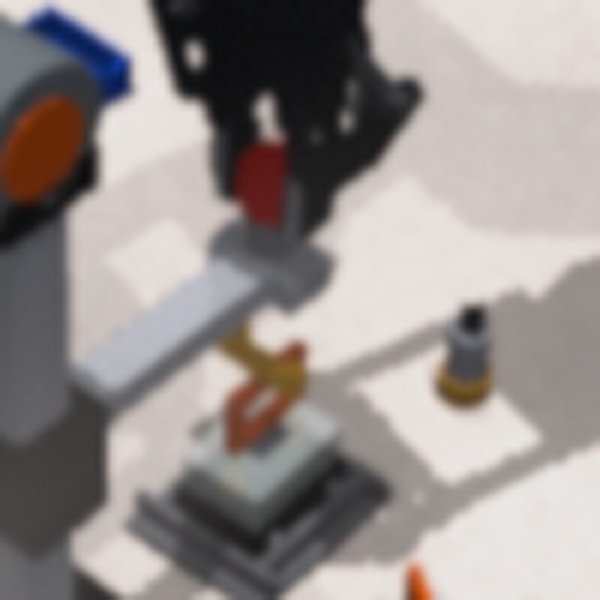

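The picture shows the prong resting on the orange top bar. Travel stalled with force up 3 N, so contact is at TCP z = 0.3687 and the insertion height is 0.3432. Next: up, back, down.

```bash
python3 -m jog '{"linear":[[0,0,3],[0,0,6],[0,0,5],[1.7,-10,0],[1.7,-10,0],[1.7,-10,0],[1.7,-10,0],[0,0,0]],"turn":[0,0,0,0,0,0,0,0]}'; python3 -m jog '{"linear":[[0,0,-6],[0,0,-10],[0,0,-10],[0,0,-8],[0,0,-4],[0,0,0],[0,0,0]],"turn":[0,0,0,0,0,0,0]}';python3 - <<'E'
from h import *
s=snapshot("scene");cv2.imwrite("pics/c5.png",cv2.resize(s[170:270,250:350],None,fx=6,fy=6,interpolation=2)[:,:,::-1])
E
```

```text
t: 11.18
tcp_pos: [0.5614, 0.0118, 0.382]
tool_rot: [0.997, 0.079, 0.001, 0.001]
force: [-3.2, -1.8, 9.5]
finger_gap: 0.368
gripper_force: 79.9
t: 12.05
tcp_pos: [0.5613, 0.0119, 0.344]
tool_rot: [0.997, 0.079, 0.001, 0.001]
force: [-2.2, -2.8, 10.2]
finger_gap: 0.364
gripper_force: 80.0
```

View pics/c5.png

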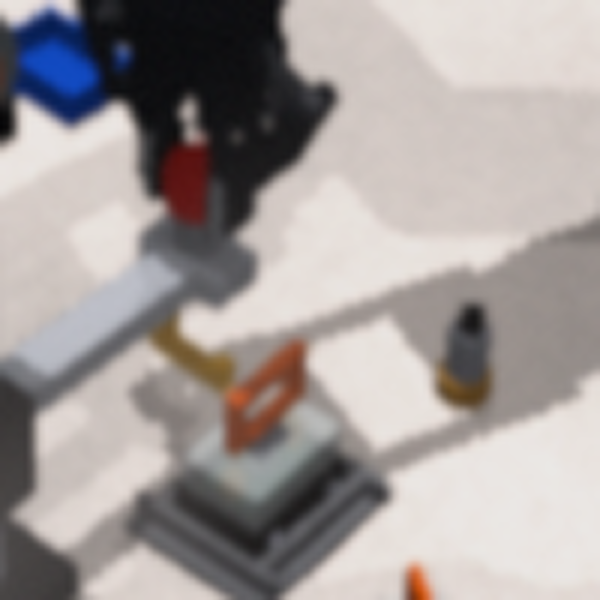

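The hook is now clear of the eye on the -y side, with the tip level with the window. Slide in gently.

```bash
python3 -m jog '{"linear":[[0,0,-0.7],[-0.9,5,0],[-0.9,5,0],[-0.9,5,0],[0,0,0]],"turn":[0,0,0,0,0]}'; python3 -m jog '{"linear":[[-0.7,4,0],[-0.7,4,0],[0,0,0]],"turn":[0,0,0]}'
```

```text
t: 12.72
tcp_pos: [0.5585, 0.0274, 0.3434]
tool_rot: [0.997, 0.079, 0.001, 0.0]
force: [-3.3, -0.7, 11.0]
finger_gap: 0.369
gripper_force: 80.0
t: 13.1
tcp_pos: [0.5571, 0.0353, 0.3434]
tool_rot: [0.997, 0.079, 0.001, 0.001]
force: [-2.6, -1.3, 11.6]
finger_gap: 0.37
gripper_force: 80.0
```

```bash
python3 -m jog '{"linear":[[-0.9,5,0],[-0.9,5,0],[-0.9,5,0],[0,0,0]],"turn":[0,0,0,0]}'; python3 - <<'E'
from h import *
s=snapshot("scene");cv2.imwrite("pics/c6.png",cv2.resize(s[170:270,250:350],None,fx=6,fy=6,interpolation=2)[:,:,::-1])
E
```

```text
t: 13.6
tcp_pos: [0.5544, 0.0505, 0.3434]
tool_rot: [0.997, 0.079, 0.001, 0.0]
force: [-3.4, -0.0, 10.8]
finger_gap: 0.365
gripper_force: 80.0
```

View pics/c6.png

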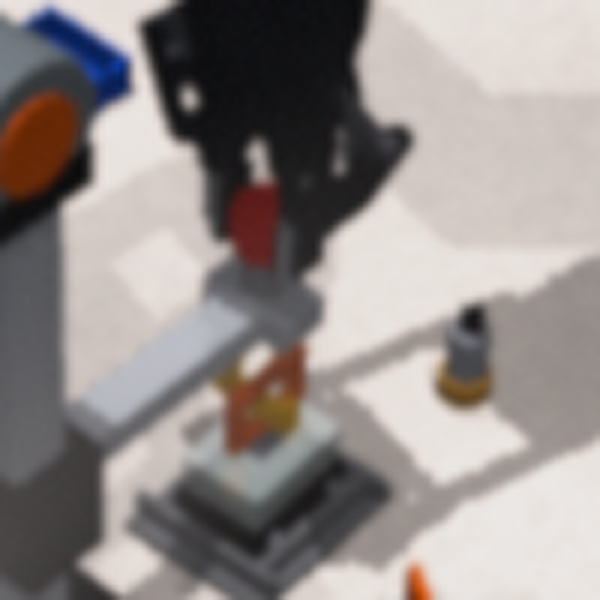

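The hook is through the window: the tip shows in front at (280,410) and the eye is undisturbed. Lift slowly.

```bash
python3 -m jog '{"linear":[[0,0,2],[0,0,2],[0,0,1],[0,0,1],[0,0,1],[0,0,1],[0,0,1],[0,0,1],[0,0,1],[0,0,1],[0,0,1],[0,0,0]],"turn":[0,0,0,0,0,0,0,0,0,0,0,0]}';  python3 -m jog '{"linear":[[0,0,2],[0,0,3],[0,0,3],[0,0,3],[0,0,3],[0,0,3],[0,0,2],[0,0,0],[0,0,0],[0,0,0]],"turn":[0,0,0,0,0,0,0,0,0,0]}'
```

```text
t: 15.15
tcp_pos: [0.5545, 0.0504, 0.3558]
tool_rot: [0.997, 0.079, 0.001, 0.0]
force: [-1.4, 0.0, 7.5]
finger_gap: 0.369
gripper_force: 79.6
t: 16.4
tcp_pos: [0.5544, 0.0504, 0.3747]
tool_rot: [0.997, 0.079, 0.0, 0.0]
force: [-2.9, -1.1, 7.4]
finger_gap: 0.368
gripper_force: 79.6
```

The force dropped by 3 N, so the module is hanging on the hook. Go on up to the stop, slowing near the end.

```bash
python3 -m jog '{"linear":[[0,0,3],[0,0,6],[0,0,7],[0,0,7],[0,0,7],[0,0,7],[0,0,7],[0,0,6],[0,0,4],[0,0,3],[0,0,1],[0,0,0]],"turn":[0,0,0,0,0,0,0,0,0,0,0,0]}';  python3 -m jog '{"linear":[[0,0,1],[0,0,1],[0,0,0.5],[0,0,0.5],[0,0,0],[0,0,0]],"turn":[0,0,0,0,0,0]}'; python3 -m jog '{"linear":[[0,0,0.5],[0,0,0.5],[0,0,0],[0,0,0]],"turn":[0,0,0,0]}'
```

```text
t: 17.9
tcp_pos: [0.5544, 0.0504, 0.4327]
tool_rot: [0.997, 0.079, 0.001, 0.0]
force: [-1.1, 0.1, 4.3]
finger_gap: 0.37
gripper_force: 79.4
t: 18.65
tcp_pos: [0.5544, 0.0504, 0.4355]
tool_rot: [0.997, 0.079, 0.0, 0.0]
force: [-1.5, -0.4, 5.3]
finger_gap: 0.366
gripper_force: 79.4
t: 19.15
tcp_pos: [0.5544, 0.0504, 0.4365]
tool_rot: [0.997, 0.079, 0.0, 0.0]
force: [-0.8, 0.1, 5.9]
finger_gap: 0.367
gripper_force: 79.4
```

```bash
f(){ grep -E "tcp_pos|force: \["; }; python3 -m jog '{"linear":[[0,0,0.5],[0,0,0.5],[0,0,0],[0,0,0]],"turn":[0,0,0,0]}'|f; python3 -m jog '{"linear":[[0,0,0.5],[0,0,0.3],[0,0,0],[0,0,0]],"turn":[0,0,0,0]}'|f
```

```text
tcp_pos: [0.5545, 0.0504, 0.4373]
force: [-0.6, -0.5, 4.7]
tcp_pos: [0.5546, 0.0503, 0.4374]
force: [0.7, -1.1, 0.5]
```

At the stop with about 0 N on the wrist. Release.

```bash
python3 -m jog '{"linear":[[0,0,0],[0,0,0],[0,0,0],[0,0,0]],"turn":[0,0,0,0]}' 0.6 20; python3 -m jog '{"linear":[[0,0,0],[0,0,0],[0,0,0],[0,0,0],[0,0,10],[0,0,20],[0,0,20],[0,0,20],[0,0,20],[0,0,0],[0,0,0],[0,0,0]],"turn":[0,0,0,0,0,0,0,0,0,0,0,0]}' 1;python3 - <<'E'
from h import *
s=snapshot("scene");cv2.imwrite("pics/c7.png",cv2.resize(s[130:280,230:350],None,fx=4,fy=4,interpolation=2)[:,:,::-1])
E
```

```text
t: 20.65
tcp_pos: [0.5544, 0.0504, 0.4376]
tool_rot: [0.997, 0.079, -0.0, -0.0]
force: [-0.8, 0.1, -0.3]
finger_gap: 0.598
gripper_force: 0.0
t: 22.15
tcp_pos: [0.5542, 0.0504, 0.5266]
tool_rot: [0.997, 0.079, -0.001, -0.0]
force: [0.6, -0.1, -0.1]
finger_gap: 0.999
gripper_force: 0.0
```

View pics/c7.png

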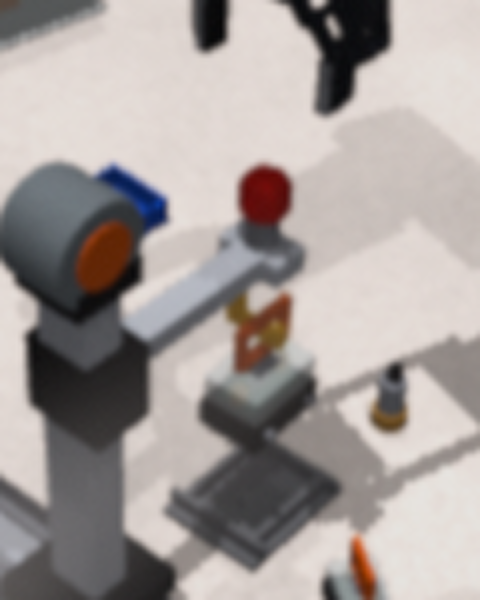

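The module hangs upright from the hook at (265,340), well above the nest, with the gripper clear. I let any swing settle, then hand in.

```bash
for i in 1 2 3; do python3 -m jog '{"linear":[[0,0,0],[0,0,0],[0,0,0],[0,0,0],[0,0,0],[0,0,0],[0,0,0],[0,0,0],[0,0,0],[0,0,0],[0,0,0],[0,0,0]],"turn":[0,0,0,0,0,0,0,0,0,0,0,0]}' | head -1; done; python3 -c "
from station import *
print(sign_off())"
```

```text
t: 23.7
t: 25.2
t: 26.7
the job is handed in; nothing more can be done
None
```

I handed the job in at 26.7 s: at the last look the module hung upright from the hook at the top stop, with the gripper open and clear; sign-off returned no verdict.

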